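# Hold the hand lens in focus over the counting chamber

### The arm

A 6-joint arm with a two-finger parallel gripper is mounted at the origin on the work surface. World frame = base frame: x ahead of the robot, y to its left, z up, the work surface at z = 0. Lengths are in mm, angles in rad, forces in N, time in s.
With the tool pointing down it reaches from about 375 to 750 mm from the base axis. Payload 9 kg.
Tool frame: the origin (TCP) lies midway between the tips of the shut fingers; the grasp point (between the pads) lies 19 mm behind it (bot.grasp_offset is the distance from the TCP to the grasp point, in mm); z points along the fingers, y is the line along which they close (so a half turn about z gives the same grasp; the last joint's range is limited). The gripper opens to 85 mm and grips with 20 to 120 N. Pads are 22 mm wide; open, the fingers measure 114 mm over their backs; the gripper's body (76 mm by 85 mm) begins 54 mm behind the grasp point. The pads swing forward as they close: fully open they stand 13 mm farther back than shut.
Start: joints at [-1.438, 0.104, 0.097, 1.564, 0, 1.353], TCP at [206.201, -563.49, 202.631] pointing down, gripper open.
Joint ranges: [-2.99, 2.99], [-0.84, 1.86], [-1.1, 1.16], [-1.84, 2.11], [-1.51, 1.56], [-3.14, 3.14]. Speed limits (rad/s): [2.22, 2.22, 2.57, 3.14, 3.14, 3.14].

### API

Orientations are given as a 3x3 rotation matrix whose columns are the frame's x, y, z axes.
In Python, from cell import bot, kin, vision, monitor gives the robot as it stands. Calls block until the motion is done:
- bot.move_pose(position, orientation): joint-space move of the TCP to a pose.
- bot.movel(position, frame=None, vel=150, stop_force=None): straight line of the TCP; frame=None keeps the orientation; vel is the mean speed in mm/s. With stop_force (N) it stops when the force on the tool has changed by that much, and returns True; else False.
- bot.set_joints(angles): joint-space move.
- bot.grip(opening): finger opening in mm; the grip force is fixed at half the most; returns when the fingers have stopped.
- bot.dwell(seconds).
- kin.solve_ik(position, orientation): joint angles nearest the present ones, or None.
- vision.grab_frame(name): name is "scene" or "top"; returns a dict with "pixels" (480x640x3 uint8, red, green, blue), "fov_y" (degrees; the focal length in pixels is half the picture's height over the tangent of half this angle, whatever the lens; pixels are square), "cx", "cy" (the principal point, pixels), "rvec" (rotation vector, rad) and "tvec" (3), from world to camera coordinates, as OpenCV has them. Camera axes: x right, y down, z forward; pixel columns grow to the right and rows downward; lengths in mm; the calibration is good to about 2 mm. A picture is of the moment at which its call begins. There is no depth.
A pose or a line that the arm cannot do raises bot.MotionError and nothing moves.
- bot.close_job(): hands the job in; it is judged then, once.
Readings, each from a call of its own:
- monitor.read_time_s(): time.
- monitor.read_joint_pos(): joint angles.
- monitor.read_qd(): joint speeds.
- monitor.read_effort(): joint torques, N m.
- monitor.read_tcp_pos(): TCP position.
- monitor.read_eef_rot(): TCP orientation.
- monitor.read_ft_force(): force on the tool from outside, world axes, zero at the start.
- monitor.read_wrist_torque(): the same for the moment, N m.
- monitor.read_opening(): finger opening in mm.
- monitor.read_gripper_force(): force on a finger pad.
Only numpy, scipy, OpenCV 4.12 (cv2) and the standard library are available. Lean on these libraries where they do the work, as an engineer would, in place of code of your own. Each camera call takes 0.05 s, during which the arm holds its last target. There are 200 camera calls.

### The job

Check the filled counting chamber before the count: pick up the hand lens by its handle and hold it level, with the middle of the lens straight above the middle of the chamber and its rim at the height of the white line on the stand's stop collar, which marks the focus. Do not touch the chamber or the lens stand with the lens or the hand, and leave the bottle, the tube rack and the dishes where they are. Finish while still holding the lens steady there, carried by the hand alone and with the hand on the handle, clear of the view through the lens.

Things in the scene. Friction and masses are not known exactly. Their poses are not given: they have to be found in the camera images.
- loupe: hand lens (60 to 130 g), steel rim, straight black handle, lying flat. Origin under the middle of the lens, on its underside; z (lens axis) up; handle along -x. Rim 70 mm across, 12 mm high; handle 50 to 145 mm along -x, 18 mm wide (y), 14 mm high, its underside level with the rim's; a thin neck between. Centre of mass about 35 mm along -x
- loupe_lens (a point): middle of the lens glass, at half the rim's height: 6 mm above the underside, on the lens axis
- loupe_grip (a point): middle of the handle's grip, 85 mm along -x from the lens axis, 7 mm above the underside
- stand: lens stand, fixed to the bench: white base 220 (x) by 160 (y) mm, 28 mm high, origin under its middle. Black stage plate on it, 130 by 130 mm, top 30 mm above the bench, middle 10 mm along -x. Bare graduated steel column, 12 mm across, 85 mm along +x from the origin, top 238 mm above the bench
- collar_mark (a point): centre of the stop collar on the stand's column (28 mm across, 16 mm high, small thumb screw on its +x side), at the height of the 3 mm white line round its middle: the focal height for the middle of the lens. Clamped 110 to 155 mm above the bench, different each time; not to be moved
- chamber: counting chamber: loose thick glass slide, 36 (x) by 76 (y) by 5 mm, lying on the black stage plate. Origin: middle of its underside
- chamber_middle (a point): middle of the chamber's top face, between its two small ruled squares
- bottle: bystander: amber reagent bottle, 62 mm across, 125 mm high, loose; origin under its middle
- rack: bystander: low green tube rack 70 (x) by 180 (y) mm with capped tubes, 65 mm high, loose; origin under its middle
- dishes: bystander: pile of three small clear culture dishes, 59 mm across, 50 mm high, loose; origin under its middle
Things that resemble listed ones, but are neither listed nor needed, are in the scene too. Several things have the shape of the chamber; the one meant has the colours described above. Of the things that look like the loupe, the smaller one is meant.

How it is judged (in metres and radians):
On the way:
1. the hand lens is lifted off the bench, in the fingers (height (world z) of loupe above 0.035 m and contact force between loupe and the fingers above 0.5 N), for 0.2 s.
At the end, for the whole second after the job is handed in: the lens hangs in the fingers alone, gripped at least 55 mm from its axis, still (20 mm/s, 0.15 rad/s) and level within 8 degrees; its middle is within 12 mm sideways of the chamber's middle and 8 mm of the height of the collar's white line; the chamber still lies on the stage (horizontal distance between loupe_lens and chamber_middle below 0.012 m and z of loupe_lens in the frame of collar_mark between -0.008 and 0.008 m and angle between loupe's own z axis and vertical below 0.14 rad and linear speed of loupe below 0.02 m/s and angular speed of loupe below 0.15 rad/s and contact force between loupe and the fingers above 1 N and contact force between loupe and stand below 0.2 N and contact force between loupe and chamber below 0.2 N and horizontal distance between the grasp point and loupe_lens above 0.055 m and z of chamber_middle in the frame of stand below 0.04 m); the arm keeps its last pose, push and grip.
It fails at once if the lens touches the chamber or the stand (contact force between loupe and chamber above 0.5 N or contact force between loupe and stand above 1 N).
It fails at once if the hand or arm touches the stand or the chamber (contact force between any of the fingers, the arm and stand above 1 N or contact force between any of the fingers, the arm and chamber above 0.5 N).
It fails at once if the chamber is shifted by more than 6 mm (distance of chamber from where it was at the start of the episode above 0.006 m).
It fails at once if the bottle, tube rack or dishes are shifted by more than 15 mm (distance of any of bottle, rack, dishes from where it was at the start of the episode above 0.015 m).
It also fails if it takes over 40 s, if anything falls off the work surface, if the arm or the gripper's body presses on something with over 40 N, if the wrist force passes 120 N, or if a joint passes its speed limit or range.

## Working session

There is one attempt and no reset: what is moved stays moved. The work goes in short steps, each a Python script; the robot and the scene stay as the last script left them, time stands still between calls to the robot, and variables do not carry over. Pictures are saved under pics/ and viewed, at most 10 in all, crops included, and the job is handed in when it is done.

```bash
mkdir -p pics; ls
cat > h.py <<'E'
import numpy as np, cv2, pickle
def save(n,fn):
    from cell import vision
    f=vision.grab_frame(n); pickle.dump(f,open(fn+'.pkl','wb')); cv2.imwrite('pics/'+fn+'.png',f['pixels'][:,:,::-1]); return f
def load(fn): return pickle.load(open(fn+'.pkl','rb'))
def K(f):
    F=240/np.tan(np.radians(f['fov_y']/2)); return np.array([[F,0,f['cx']],[0,F,f['cy']],[0,0,1.]])
def ray(f,u,v):
    R=cv2.Rodrigues(np.array(f['rvec'],float))[0]; t=np.array(f['tvec'],float).ravel()
    return -R.T@t, R.T@np.linalg.inv(K(f))@[u,v,1]
def atz(f,u,v,z):
    c,d=ray(f,u,v); return c+d*(z-c[2])/d[2]
def proj(f,p): return cv2.projectPoints(np.array(p,float).reshape(-1,3),np.array(f['rvec'],float),np.array(f['tvec'],float),K(f),None)[0].reshape(-1,2)
E
python3 - <<'E'
from h import *
for n in('scene','top'):
    f=save(n,n+'1'); print(n,{k:v for k,v in f.items() if k!='pixels'}, ray(f,320,240)[0])
E
```

```text
pics
scene {'fov_y': 56.868201572406385, 'cx': 320.0785228947632, 'cy': 240.27620421762583, 'rvec': array([ 1.41329417,  2.33961411, -0.73416088]), 'tvec': array([ 265.97784017, -389.09227498, 1397.76818625])} [1113.71366063  284.37218405  924.48215529]
top {'fov_y': 45.67846421941657, 'cx': 327.32742108679383, 'cy': 251.07126147257708, 'rvec': array([ 2.12354225, -2.16932947,  0.14118627]), 'tvec': array([  19.3221292 ,  590.37680379, 1639.025933  ])} [ 359.01803955   -2.39464864 1704.82387275]
```

View pics/scene1.png

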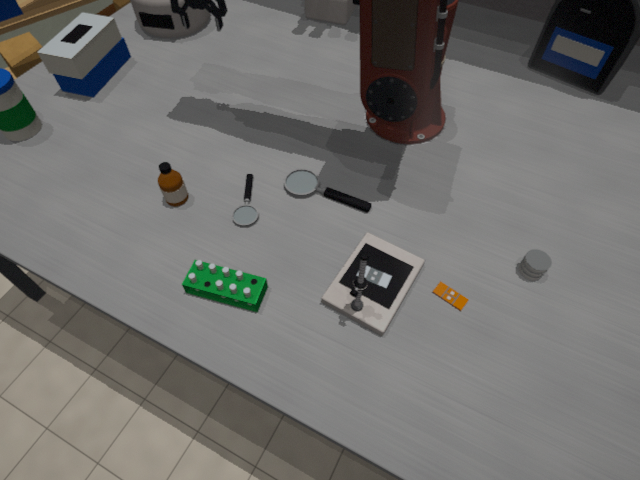

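View pics/top1.png

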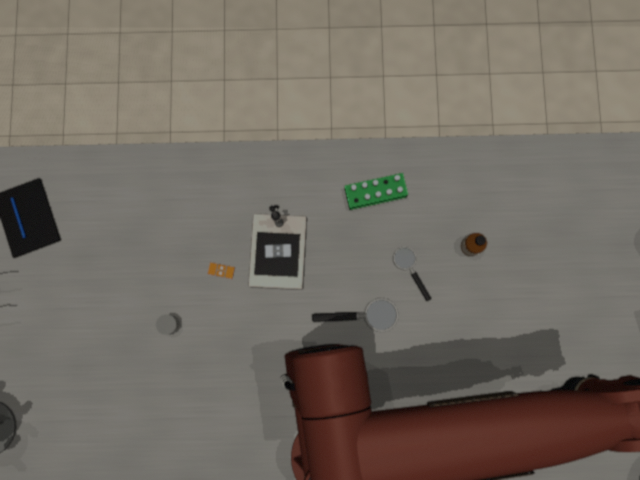

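The scene view shows the small loupe with its lens at about (245,216) and handle end at (249,177). The stand's chamber is at (377,277) and the collar at about (361,287). In the top view the lens is at (404,259), the handle runs to (429,299), and the chamber is at (278,251). I'll enlarge these.

Run:
```python
from h import *
a,b=load('scene1')['pixels'],load('top1')['pixels']
def t(im,u,v):  # 80x60 x5, ticks every 10 px
    o=cv2.resize(im[v:v+60,u:u+80],None,fx=5,fy=5,interpolation=cv2.INTER_CUBIC).copy()
    for i in range(0,80,10): cv2.line(o,(i*5,0),(i*5,8),(255,0,0)); cv2.putText(o,str(u+i),(i*5,20),0,.35,(255,0,0))
    for i in range(10,60,10): cv2.line(o,(0,i*5),(8,i*5),(255,0,0)); cv2.putText(o,str(v+i),(10,i*5+4),0,.35,(255,0,0))
    return o
o=np.vstack([np.hstack([t(b,380,245),t(b,240,205)]),np.hstack([t(a,210,172),t(a,330,255)])])
cv2.imwrite('pics/crop1.png',o[:,:,::-1])
```

```text
(no output)
```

View pics/crop1.png

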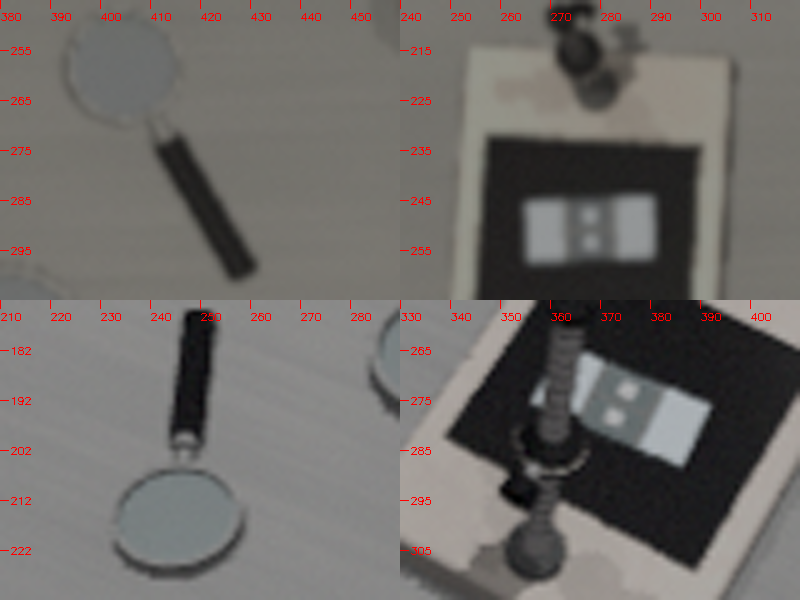

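Crop readings:
- **Top view:** lens centre (404.2,258.6), handle (414,273.6) to (428.2,299), chamber centre (278,250.8).
- **Scene view:** lens top centre (245.8,215), chamber squares' midpoint (374.3,275.6), collar around (360,285).

Run:
```python
from h import *
s,t=load('scene1'),load('top1')
for n,f,u,v,z in [('lens',t,404.2,258.6,11),('lens',s,245.8,215,12),('hs',t,414,273.6,14),('hs',s,247.2,199.4,14),('he',t,428.2,299,14),('he',s,250,174.4,14),('ch',t,278,250.8,35),('ch',s,374.3,275.6,35),
 ('plateUL',t,257,232.2,30),('plateUR',t,300,234.2,30),('baseUL',t,253.6,214.2,28),('baseUR',t,306,216.2,28),('baseLL',t,250,286,28),('baseLR',t,302.5,288.5,28),
 ('coltop?',t,275.2,215.5,238),('colbase',s,357,306,28),('bottle',t,475,243,0),('rackbig',t,380,313,10)]:
    print(n,'T' if f is t else 's',atz(f,u,v,z).round(1))
o=cv2.resize(s['pixels'][255:315,330:390],None,fx=10,fy=10,interpolation=cv2.INTER_CUBIC)
o=cv2.convertScaleAbs(o,alpha=1.5)
for i in range(0,60,10): cv2.putText(o,str(330+i),(i*10,12),0,.4,(255,0,0)); cv2.putText(o,str(255+i),(0,i*10+4),0,.4,(255,0,0)); cv2.line(o,(0,i*10),(6,i*10),(255,0,0))
b=cv2.resize(t['pixels'][200:300,245:265+0],None,fx=2,fy=2)
cv2.imwrite('pics/collar.png',o[:,:,::-1])
```

```text
lens T [ 567.  -222.6   11. ]
lens s [ 570.  -220.1   12. ]
hs T [ 521.1 -249.6   14. ]
hs s [ 525.  -244.8   14. ]
he T [ 444.8 -288.4   14. ]
he s [ 444.8 -287.8   14. ]
ch T [595.5 152.8  35. ]
ch s [594.9 154.1  35. ]
plateUL T [653.6 215.4  30. ]
plateUR T [644.7  87.2  30. ]
baseUL T [709.  225.7  28. ]
baseUR T [699.4  68.5  28. ]
baseLL T [493.5 237.   28. ]
baseLR T [482.8  82.2  28. ]
coltop? T [660.4 140.4 238. ]
colbase s [680.8 150.5  28. ]
bottle T [ 611.2 -439.4    0. ]
rackbig T [ 406.8 -144.9   10. ]
```

View pics/collar.png

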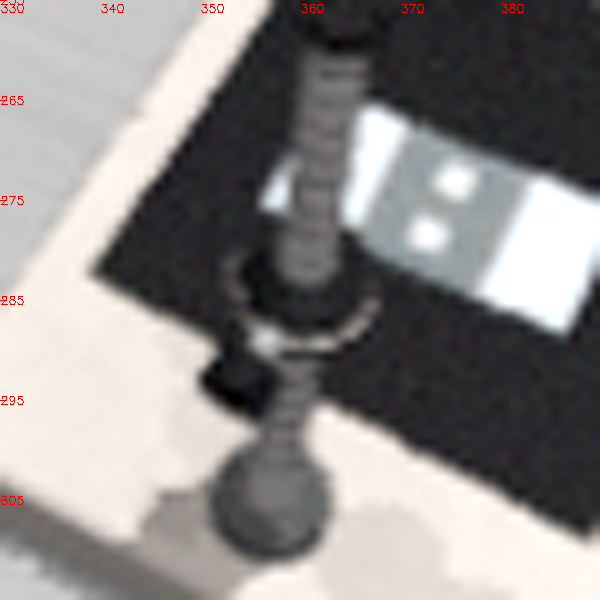

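The collar's white line runs from (353,282) through its lowest point at about (360.3,289.3) to about (366.5,285). I'll fit the height by projecting a circle.

Run:
```python
from h import *
from scipy.optimize import least_squares
s,t=load('scene1'),load('top1')
c=np.array([681,148.6]); a=np.linspace(0,2*np.pi,721)
circ=lambda x,y,z,r=14:proj(s,np.c_[x+r*np.cos(a),y+r*np.sin(a),a*0+z])
for z in range(105,165,10):
    p=circ(*c,z); print(z,'low',p[p[:,1].argmax()].round(1),'R',p[p[:,0].argmax()].round(1),'L',p[p[:,0].argmin()].round(1),'axis',proj(s,[*c,z]).round(1))
print('coltop',proj(s,[*c,238]),proj(t,[*c,238]),'base',proj(s,[*c,28]))
# white-ish px outside: fit arc points (front half)
P=np.array([[353.2,284],[355.5,287.2],[360.3,289.2],[363.5,288.3],[366.3,285.3]])
def res(q):
    p=circ(*q[:2],q[2]); return np.r_[np.array([np.min(np.hypot(*(p-k).T)) for k in P]),(q[:2]-c)/5]
r=least_squares(res,[*c,130],diff_step=1e-3); print(r.x,r.fun.round(2))
```

```text
105 low [359.  295.1] R [365.4 289.5] L [352.  288.9] axis [[358.7 289.1]]
115 low [359.3 292.8] R [365.8 287.2] L [352.3 286.6] axis [[359.  286.8]]
125 low [359.7 290.5] R [366.2 284.8] L [352.6 284.2] axis [[359.4 284.5]]
135 low [360.1 288.1] R [366.6 282.4] L [352.9 281.8] axis [[359.7 282.1]]
145 low [360.4 285.7] R [367.  279.9] L [353.2 279.4] axis [[360.1 279.6]]
155 low [360.8 283.2] R [367.5 277.5] L [353.5 276.9] axis [[360.5 277.1]]
coltop [[363.85410237 254.48161789]] [[272.03110763 207.88564757]] base [[356.20079594 305.71020947]]
[680.80129381 149.15229249 131.38567355] [ 0.02  0.17  0.19  0.03  0.06 -0.04  0.11]
```

```bash
cat >> h.py <<'E'
def ori(yaw,flip):
    x=np.array([np.cos(yaw),np.sin(yaw),0])*(1-2*flip); z=np.array([0,0,-1.]); return np.c_[x,np.cross(z,x),z]
E
python3 - <<'E'
from h import *
from cell import bot,kin,monitor
t=load('top1')
for z in (28,123,131,139,238): print(z,proj(t,[681,148.6,z]).round(1))
yaw=np.radians(28.5); L=np.array([568.5,-221.4]); g=L-85*np.array([np.cos(yaw),np.sin(yaw)])
for fl in (0,1):
    for p,y in (([*g,120],yaw),([*g,3],yaw),([450,-20,220],0),([510,153.5,200],0),([510,153.5,128],0)):
        q=kin.solve_ik(p,ori(y,fl)); print(fl,np.round(p),None if q is None else np.round(q,2))
E
```

```text
28 [[279.4 222.8]]
123 [[276.3 216.5]]
131 [[276. 216.]]
139 [[275.7 215.4]]
238 [[272.  207.9]]
0 [ 494. -262.  120.] [-0.72 -0.02 -0.18  1.41  0.    1.92]
0 [ 494. -262.    3.] [-0.72  0.04 -0.33  1.2   0.    1.92]
0 [450 -20 220] [-0.34 -0.35 -0.29  1.63  0.    2.81]
0 [510. 154. 200.] [ 0.05 -0.1  -0.11  1.56  0.   -3.1 ]
0 [510. 154. 128.] [ 0.05 -0.1  -0.25  1.43  0.   -3.1 ]
1 [ 494. -262.  120.] [-0.72 -0.02 -0.18  1.41  0.   -1.22]
1 [ 494. -262.    3.] [-0.72  0.04 -0.33  1.2   0.   -1.22]
1 [450 -20 220] [-0.34 -0.35 -0.29  1.63  0.   -0.34]
1 [510. 154. 200.] [ 0.05 -0.1  -0.11  1.56  0.    0.05]
1 [510. 154. 128.] [ 0.05 -0.1  -0.25  1.43  0.    0.05]
```

The top view agrees with the stand pose, and the flipped grasp is reachable throughout. I'll pick up the lens.

Run:
```python
from h import *
from cell import bot,kin,monitor
yaw=np.radians(28.5); g=np.array([568.5,-221.4])-85*np.array([np.cos(yaw),np.sin(yaw)]); R=ori(yaw,1)
bot.grip(42)
bot.move_pose([*g,120],R); bot.movel([*g,30],vel=120)
print('hit',bot.movel([*g,3],vel=40,stop_force=8), monitor.read_tcp_pos())
bot.grip(0); print(monitor.read_opening(),monitor.read_gripper_force(),monitor.read_ft_force())
bot.movel([*g,70],vel=60); bot.dwell(.3); print(monitor.read_opening(),monitor.read_ft_force(),monitor.read_wrist_torque(),monitor.read_time_s())
f=save('scene','lift')
o=cv2.resize(f['pixels'][130:250,180:340],None,fx=5,fy=5,interpolation=cv2.INTER_CUBIC); cv2.imwrite('pics/liftc.png',o[:,:,::-1])
```

```text
hit False [ 493.91083261 -262.05788092    3.17468267]
0.2000751314540557 0.0 [-0.19964146 -0.5159879  -0.65665048]
-0.0768541176003429 [-0.00951212 -0.58615762 -0.23713467] [ 0.00220491 -0.01875299 -0.05744975] 6.5667
```

View pics/liftc.png

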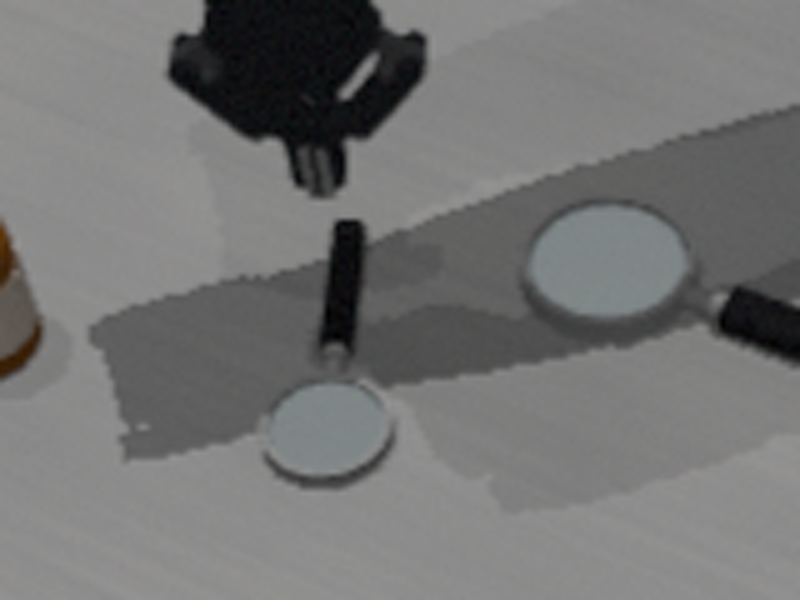

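Missed grasp. The lens lies unmoved, with its centre at (246,215.6) and handle end at (249.6,174.4), and the shut fingers' tip is at about (243.6,168.5). I'll check whether the offset is in xy or in height.

Run:
```python
from h import *
from cell import monitor,bot
s,t=load('scene1'),load('top1'); p=monitor.read_tcp_pos()
yaw=np.radians(28.5)
for f in (s,t): print(proj(f,p).round(1),proj(f,[493.9,-262,14]).round(1),proj(f,[568.5,-221.4,12]).round(1),proj(f,[568.5-145*np.cos(yaw),-221.4-145*np.sin(yaw),14]).round(1))
print(p,monitor.read_eef_rot(),bot.grasp_offset,monitor.read_joint_pos())
f=save('top','toplift')
o=cv2.resize(f['pixels'][210:330,340:500],None,fx=5,fy=5,interpolation=cv2.INTER_CUBIC); cv2.imwrite('pics/topl.png',o[:,:,::-1])
```

```text
[[245.4 175.1]] [[248.1 189.4]] [[245.7 214.4]] [[249.9 173.2]]
[[421.5 281.1]] [[418.6 282.6]] [[403.8 258.1]] [[429.  300.3]]
[ 493.74076669 -261.89863946   69.86115622] [[-8.78809589e-01 -4.77172592e-01 -1.55025523e-04]
 [-4.77172613e-01  8.78809577e-01  1.55248122e-04]
 [ 6.21577661e-05  2.10407472e-04 -9.99999976e-01]] 18.700000000000003 [-7.21722194e-01 -2.14912447e-03 -2.53491173e-01  1.31967322e+00
  1.41179340e-05 -1.21915679e+00]
```

View pics/topl.png

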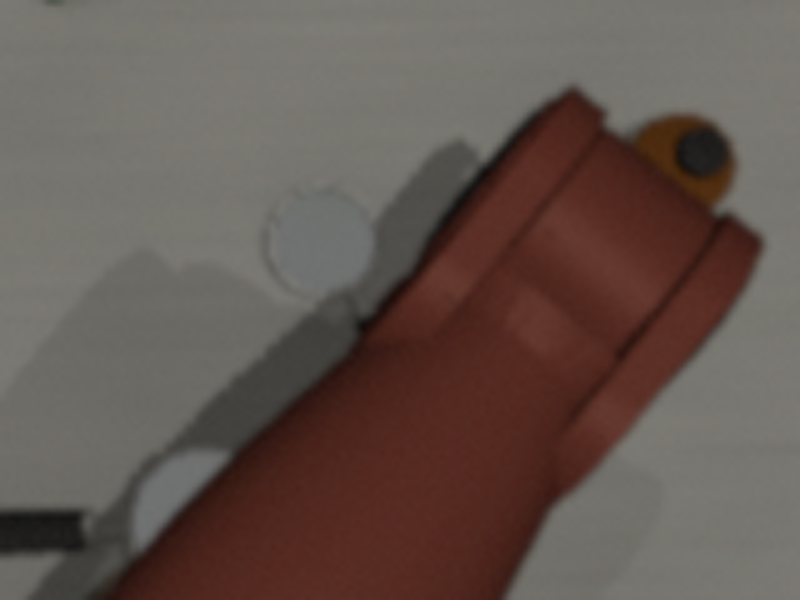

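The top view shows the lens unmoved at crop (320,242). The shut tips appear about 24 mm above where the TCP should project, with no contact felt, so the fingers probably closed above the handle. I'll probe the bare bench with shut fingers to get the true tip height.

Run:
```python
from h import *
from cell import bot,monitor
g=np.array([522.,-315])
bot.movel([*g,20],vel=150); print(monitor.read_opening())
print(bot.movel([*g,-32],vel=25,stop_force=5),monitor.read_tcp_pos(),monitor.read_ft_force(),monitor.read_time_s())
bot.movel([*g,25],vel=150)
```

```text
-0.3042714827725869
True [ 521.95877186 -314.9807973   -28.61134055] [-0.87839275  0.15654549  5.56076509] 9.0833
```

Contact came at a TCP reading of −28.6, so the real tips sit about 28 mm behind the reported TCP. That agrees with the picture. I'll regrasp with that offset.

Run:
```python
from h import *
from cell import bot,kin,monitor
yaw=np.radians(28.5); g=np.array([568.5,-221.4])-85*np.array([np.cos(yaw),np.sin(yaw)])
bot.grip(42); bot.movel([522,-315,50],vel=200); bot.movel([*g,30],vel=150)
print('hit',bot.movel([*g,-26],vel=60,stop_force=8), monitor.read_tcp_pos())
bot.grip(0); print(monitor.read_opening(),monitor.read_gripper_force(),monitor.read_ft_force())
if monitor.read_opening()>10:
    bot.movel([*g,50],vel=80); bot.dwell(.2)
print(monitor.read_opening(),monitor.read_ft_force(),monitor.read_wrist_torque(),monitor.read_time_s())
f=save('scene','lift2')
o=cv2.resize(f['pixels'][130:250,180:340],None,fx=5,fy=5,interpolation=cv2.INTER_CUBIC); cv2.imwrite('pics/lift2c.png',o[:,:,::-1])
```

```text
hit False [ 494.13564249 -262.22655305  -25.49766141]
16.025987133983264 59.96093988418579 [-0.74076825  0.73534748  5.55457934]
16.10183492594144 [-0.43444088  0.33448232 -1.64417649] [ 0.01440168 -0.01253723 -0.04130067] 13.65
```

View pics/lift2c.png

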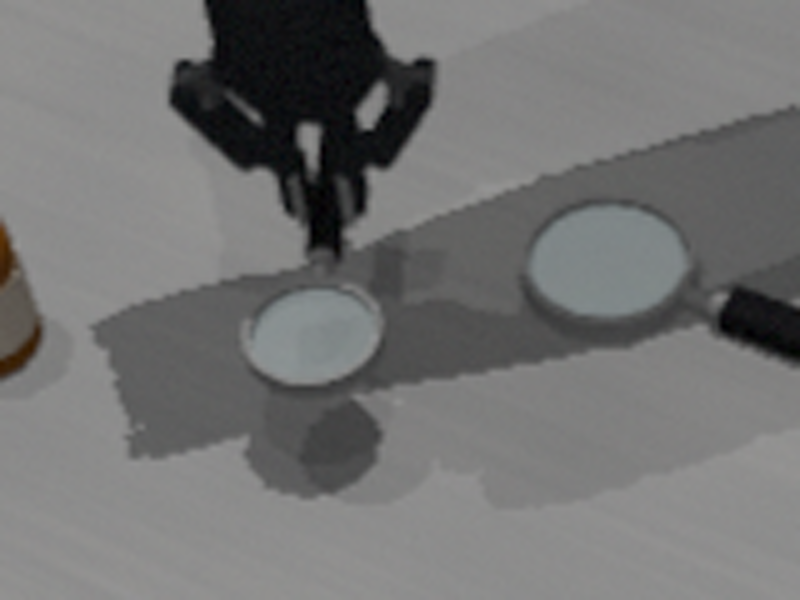

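The lens is lifted in the fingers, with its top centre at about (243.2,197) in full pixels, and looks level. I'll carry it over the stand at a safe height and then look.

Run:
```python
from h import *
from cell import bot,kin,monitor
s=load('scene1'); print('expect',proj(s,[568.5,-221.4,87.5]).round(1))
g=monitor.read_tcp_pos(); bot.movel([g[0],g[1],150],vel=150)
bot.move_pose([450,-20,190],ori(0,1)); bot.move_pose([510.2,153.5,190],ori(0,1))
bot.movel([510.2,153.5,99.5],vel=80); bot.dwell(.5)
print(monitor.read_tcp_pos(),monitor.read_opening(),monitor.read_ft_force(),monitor.read_time_s())
f=save('scene','over'); g=save('top','overt')
o=cv2.resize(f['pixels'][225:315,310:430],None,fx=6.6667,fy=6.6667,interpolation=cv2.INTER_CUBIC)
cv2.imwrite('pics/overc.png',o[:,:,::-1])
a=np.linspace(0,2*np.pi,361)
for z in(125,137):
    p=proj(f,np.c_[595.2+35*np.cos(a),153.5+35*np.sin(a),a*0+z]); print(z,p.min(0).round(1),p.max(0).round(1))
```

```text
expect [[241.5 195.5]]
[510.19428163 153.5046337   99.51968523] 16.082699341393052 [ 0.63849454 -0.30021249 -2.21759959] 18.0417
125 [361.9 241. ] [394.6 268.3]
137 [362.4 237.9] [395.3 265.3]
```

View pics/overc.png

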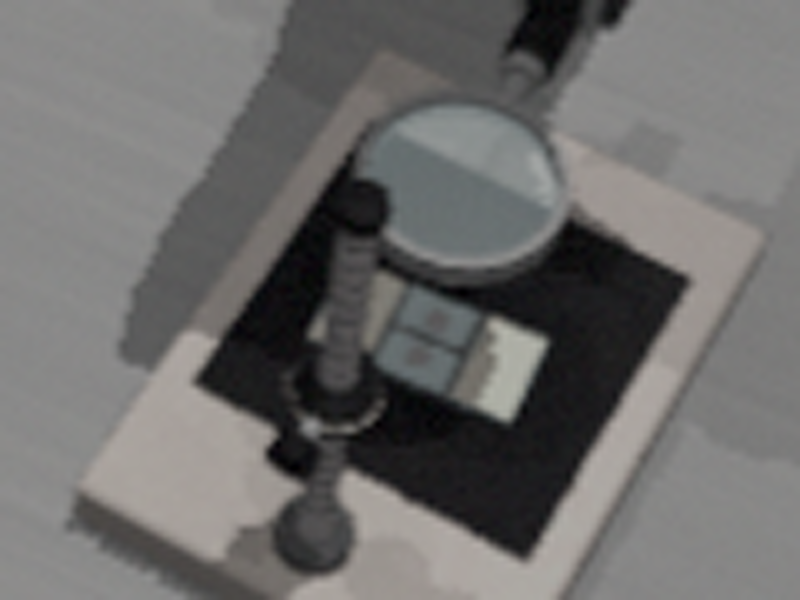

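The lens is over the chamber. Its rim spans about u 362.8–395.5 and v 239.3–267.9, against predicted limits of 361.9–395.3 and 237.9–268.3. I'll cross-check position and tilt with the top view and projected outlines.

Run:
```python
from h import *
f,g=load('over'),load('overt'); a=np.linspace(0,2*np.pi,361)
def tile(F,u,v,w,h,k,draw):
    o=cv2.convertScaleAbs(cv2.resize(F['pixels'][v:v+h,u:u+w],None,fx=k,fy=k,interpolation=cv2.INTER_CUBIC),alpha=1.4)
    if draw:
        for z,c in((125,(255,0,0)),(137,(255,255,0))):
            p=proj(F,np.c_[595.2+35*np.cos(a),153.5+35*np.sin(a),a*0+z]); q=((p-[u,v]+.5)*k).astype(int)
            cv2.polylines(o,[q.reshape(-1,1,2)],True,c,1)
    return o
o=np.vstack([np.hstack([tile(F,u,v,50,37,8,d) for d in(0,1)]) for F,u,v in((f,354,234),(g,252,228))])
cv2.imwrite('pics/cmp.png',o[:,:,::-1])
print([ (z,p.min(0).round(1),p.max(0).round(1)) for z in(125,137) for p in [proj(g,np.c_[595.2+35*np.cos(a),153.5+35*np.sin(a),a*0+z])]])
```

```text
[(125, array([262.3, 234.2]), array([287.2, 258.9])), (137, array([261.7, 233.4]), array([286.9, 258.3]))]
```

View pics/cmp.png

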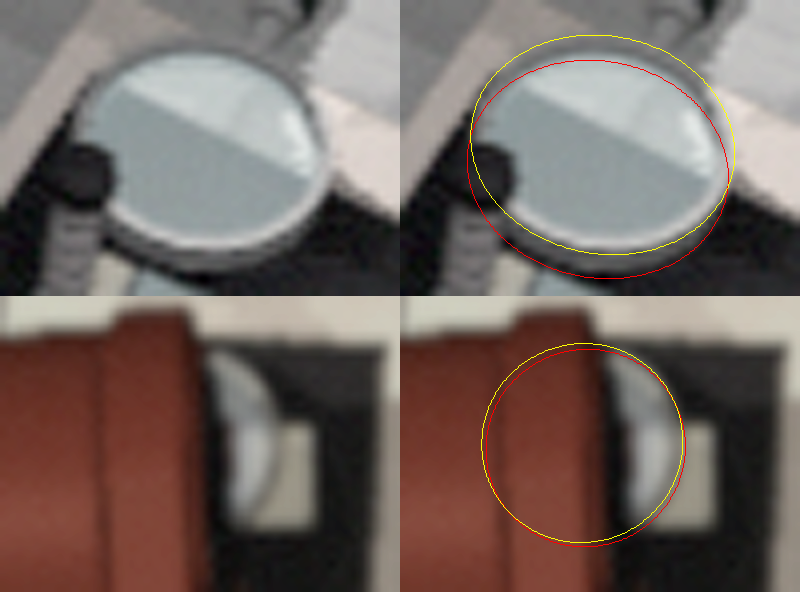

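Both views match the projected outline to within about 1 px, roughly 2–4 mm. The top view's right edge is at 280 against a predicted 283 crop pixels, and the lens looks level and steady. I'll hand it in.

Run:
```python
from cell import bot,monitor
print(monitor.read_tcp_pos(),monitor.read_opening(),monitor.read_time_s()); print(bot.close_job())
```

```text
[510.20010438 153.49865573  99.48817652] 15.89317204504857 18.1417
the job is handed in; nothing more can be done
None
```

I handed the job in at about 18 s, with the hand lens held by its handle over the middle of the chamber; by the camera views it is level, about 2 mm off sideways at most and about 4 mm off the white-line height. No verdict came back, and the first grasp had closed above the handle, so I redid it after finding the real fingertips about 28 mm short of the reported TCP.

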